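# Swing the vial reader's arm and start it

### The arm

A 7-joint arm with a two-finger parallel gripper is mounted at the origin on a cart in front of the work surface, level with it; the furniture and walls round the work are solid. World frame = base frame: x ahead of the robot, y to its left, z up, the work surface at z = 0. Lengths are in m, angles in degrees, forces in N, time in s.
With the tool pointing down it reaches from about 0.425 to 0.925 m from the base axis. Payload 6.8 kg.
Tool frame: the origin (TCP) lies between the finger pads; the fingertips stand 22 mm ahead of it and the grasp point (between the pads) lies 3 mm ahead of it; z points along the fingers, y is the direction in which the jaws open and shut (so a half turn about z gives the same grasp; the last joint's range is limited). The gripper opens to 85 mm and grips with 20 to 120 N. Pads are 22 mm wide; open, the fingers measure 114 mm over their backs; the gripper's body (76 mm by 85 mm) begins 54 mm behind the grasp point. The pads swing forward as they close: fully open they stand 13 mm farther back than shut.
Start: joints at [-75.407, 27.33, 1.283, 89.118, -0.659, 63.558, -4.761], TCP at [0.24, 0.631, 0.253] pointing down, gripper open.
Joint ranges: [-169.35, 169.35], [-19.33, 120.38], [-80.79, 83.38], [13.8, 139.57], [-78.32, 258.32], [9.67, 109.79], [-169.56, 169.56]. Speed limits (degrees/s): [136.94, 136.94, 180, 180, 180, 180, 180].

### API

Orientations are given as [roll, pitch, yaw] about the fixed x, y, z axes, in that order (R = Rz(yaw) Ry(pitch) Rx(roll)).
In Python, from workcell import ctrl gives the robot as it stands.
- The arm moves only by the tool servo_tool, never from a script. Its argument "series" is a list of rows, each a list of 5 numbers: the shift along the tool's x, y, z in units of 0.03 m (1.0 is 0.03 m), then the turn about the tool's z in units of 4 degrees (1.0 is 4 degrees), then the closure in counts, from 0 (fully open) to 255 (shut). In form: [[dx, dy, dz, roll, jaw], ...]. A call has 1 to 20 rows; each row shifts and turns the pose as measured when the row begins, along the tool's axes as they then stand; what a row does not reach is not made up. A row lasts 1/12 s, in which the tool goes at most 41.7 mm and 7.16 degrees, less where a joint would pass 70% of its speed; a pose out of reach is approached as far as the arm can. A call with a number of a shift or a turn outside -1 to 1 is refused whole. A call with a gripper value outside its range is refused whole. The fingers move at their own pace and stop on an object; the grip force is fixed at half the most. Time passes only in rows, so rows that do not move let the fingers close. It gives the time, the measured TCP pose, the force and the opening at its end, in the units of the state.
- ctrl.state(): the state, without advancing time (a new reading comes with each control period).
- ctrl.grab_frame(name): name is "scene" or "top" or "wrist"; returns (picture, depth): 420x560x3 uint8, red, green, blue; 420x560 float32, m along the optical axis (not along the pixel's ray), 0 where there is no reading.
- ctrl.camera_params(name): a dict with "mtx" (3x3 intrinsics, pixels), "T" (4x4, takes a point from camera to world coordinates). Camera axes: x right, y down, z forward; pixel columns grow to the right and rows downward; lengths in m; the calibration is good to about 2 mm. A picture is of the moment at which its call begins: read the wrist's pose just before it. camera_params takes no time and is no camera call; for the wrist camera it gives the pose at the moment of the call.
- ctrl.sign_off(): hands the job in, once; it reports no verdict.
The state is a dict: "t": time; "qpos": joint angles; "joint_velocities": joint speeds; "tau": joint torques, N m; "position": TCP position; "tool_rot": TCP orientation; "wrist_force": force on the tool from outside, world axes, zero at the start; "wrist_torque": the same for the moment, N m; "grip_width": finger opening in m.
Only numpy, scipy, OpenCV 4.12 (cv2) and the standard library are available. Lean on these libraries where they do the work, as an engineer would, in place of code of your own. Each camera call takes 0.05 s, during which the arm holds its last target. There are 200 camera calls.

### The job

On the vial reader, push the swing arm round with a fingertip against its dark side strip, without pinching it, until the orange ring is centred above the vial with the blue cap; then press the green start key fully down and let it come up again. The arm must stay centred there. Do not touch the orange ring, press the key before the ring is in place, or disturb the vials and the things round about.

Things in the scene. Friction and masses are not known exactly. Their poses are not given: they have to be found in the camera images.
- reader: vial reader fixed to the worktop: white round deck, 130 mm radius, 12 mm high, with a post in the middle that carries the swing arm (hub 19 mm radius, top 89 mm above the worktop) and four grey vial cups, centres 110 mm from the pivot, at -1.396, -0.663, +0.663 and +1.396 rad about z from the reader's x axis. Origin: on the pivot axis at worktop height; x points away from the robot (yaw varies by 0.3 rad), z up. The green start key lies on its -x side
- swing_arm (a joint): angle of the swing arm about the reader's pivot in rad: 0 along the reader's x axis, positive counter-clockwise seen from above, stops at -1.65 and +1.65. Stiff (about 0.08 N m, so 1.3 N at 60 mm from the pivot), no spring: it stays where it is left. It starts between -0.4 and +0.4. The bar is 14 mm wide without its strips (22 mm with them), 68 to 86 mm above the worktop, from the hub to 96 mm from the pivot
- ring_center (a point): centre of the orange ring at the end of the swing arm, at its underside, 110 mm from the pivot and 70 mm above the worktop; the ring is open, 36 mm outside, 26 mm inside, 12 mm high, and passes 10 mm over the vial caps
- strip_left: dark rubber strip along the left side (+y in the arm's frame, seen from above along the arm from pivot to ring) of the swing arm, 64 mm long, 4 mm thick, from 22 to 86 mm from the pivot, 69 to 83 mm above the worktop, outer face 11 mm from the arm's centre line: the place to push. Fixed to the arm; this body's origin and axes are those of the arm (origin on the pivot axis at worktop height, x along the arm towards the ring, z up)
- strip_right: dark rubber strip along the right side (-y in the arm's frame, seen from above along the arm from pivot to ring) of the swing arm, 64 mm long, 4 mm thick, from 22 to 86 mm from the pivot, 69 to 83 mm above the worktop, outer face 11 mm from the arm's centre line: the place to push. Fixed to the arm; this body's origin and axes are those of the arm (origin on the pivot axis at worktop height, x along the arm towards the ring, z up)
- ring: the orange ring itself, fixed to the arm; this body's origin is that of the arm, on the pivot axis at worktop height (use point ring_center for its centre)
- start_key (a joint): travel of the green start key, downward, in m: 0 up, 0.006 fully down; a spring returns it, fully down takes about 5 N
- start_key_top (a point): centre of the top of the round green start key, 28 mm across, in a black housing on the reader's deck, 85 mm from the pivot on the reader's -x side
- vial_blue: the vial to read: 22 mm wide, 48 mm tall glass vial with a blue screw cap, loose, standing upright in one of the reader's four cups (about 13 mm inner radius, 9 mm deep), cap top 60 mm above the worktop; which cup varies. Origin: centre of its underside
- vial_black: 22 mm wide, 48 mm tall glass vial with a black screw cap, loose, standing upright in one of the reader's four cups (about 13 mm inner radius, 9 mm deep), cap top 60 mm above the worktop; which cup varies. Origin: centre of its underside
- vial_white_a: 22 mm wide, 48 mm tall glass vial with a white screw cap, loose, standing upright in one of the reader's four cups (about 13 mm inner radius, 9 mm deep), cap top 60 mm above the worktop; which cup varies. Origin: centre of its underside
- vial_white_b: 22 mm wide, 48 mm tall glass vial with a white screw cap, loose, standing upright in one of the reader's four cups (about 13 mm inner radius, 9 mm deep), cap top 60 mm above the worktop; which cup varies. Origin: centre of its underside
- cup: Bystander: white sample cup with a dark grey lid, 55 mm wide, 58 mm tall, loose. Origin: centre of its underside
- tape: Bystander: roll of beige tape lying flat, 52 mm wide, 19 mm high, loose. Origin: centre of its underside
- dropper: Bystander: amber dropper bottle with a black cap, 35 mm wide, 85 mm tall, loose. Origin: centre of its underside

How it is judged:
By the outcome, as a careful person would: the job done as asked, in the order asked, and still so for the second after the job is handed in, with the robot touching nothing.
It also fails if it takes over 58 s, if anything falls off the work surface, if the arm or the gripper's body presses on something with over 40 N, if the wrist force passes 120 N, or if a joint passes its speed limit or range.

## Working session

There is one attempt and no reset: what is moved stays moved. The work goes in short steps, Python scripts to look and compute and a tool call to move; the robot and the scene stay as the last step left them, time stands still between calls to the robot, and variables do not carry over. Pictures are saved under pics/ and viewed, about 8 in all and at most 12, crops included, and the job is handed in when it is done.

Besides the shell and the picture viewer there is one more tool, called after "Request:" as name(argument=value, ...) on one line, values as JSON. servo_tool: Moves the arm, as the interface text tells. Shifts and turns lie within -1 to 1; 1 stands for 0.03 m of shift or 4 degrees of turn. Its arguments: {"type":"object","properties":{"series":{"type":"array","items":{"type":"array","items":{"type":"number"}}}},"required":["series"]}

```bash
mkdir -p pics; cat > h.py <<'E'
import numpy as np, cv2
from workcell import ctrl
def grab(n,f):
    p=ctrl.camera_params(n); im,d=ctrl.grab_frame(n)
    np.savez(f'pics/{f}.npz',im=im,d=d,K=p['mtx'],T=p['T']); cv2.imwrite(f'pics/{f}.png',im[:,:,::-1]); return im,d,p
def load(f):
    return np.load(f'pics/{f}.npz')
def pt(z,u,v,h=None):
    "world point of pixel; h: intersect with plane z=h, else depth"
    r=np.linalg.inv(z['K'])@[u,v,1]; T=z['T']
    if h is None: s=z['d'][int(round(v)),int(round(u))]
    else: s=(h-T[2,3])/(T[:3,:3]@r)[2]
    return T[:3,:3]@(r*s)+T[:3,3]
E
python3 - <<'E'
from h import *
s=ctrl.state()
for k in ('t','position','tool_rot','wrist_force','grip_width'): print(k,s[k])
for n in('top','scene'):
    im,d,p=grab(n,n+'0'); print(n,p['mtx'].tolist(),p['T'].round(3).tolist())
E
```

```text
t 0.0
position [0.23937415 0.6305351  0.25230684]
tool_rot [-1.79894479e+02  8.18168328e-03  1.59213529e+02]
wrist_force [0.10580861 0.19917832 0.54249905]
grip_width 0.08544193690752522
top [[400.8106265997285, 0.0, 277.3755939617921], [0.0, 400.8106265997285, 221.26205307565525], [0.0, 0.0, 1.0]] [[0.004, -0.991, 0.133, 0.406], [-0.999, 0.0, 0.035, 0.045], [-0.035, -0.133, -0.991, 0.953], [0.0, 0.0, 0.0, 1.0]]
scene [[458.6400627577348, 0.0, 280.43622855491344], [0.0, 458.6400627577348, 201.74164453006387], [0.0, 0.0, 1.0]] [[0.76, -0.463, 0.455, 0.01], [-0.649, -0.523, 0.552, -0.509], [-0.018, -0.715, -0.699, 0.81], [0.0, 0.0, 0.0, 1.0]]
```

View pics/top0.png

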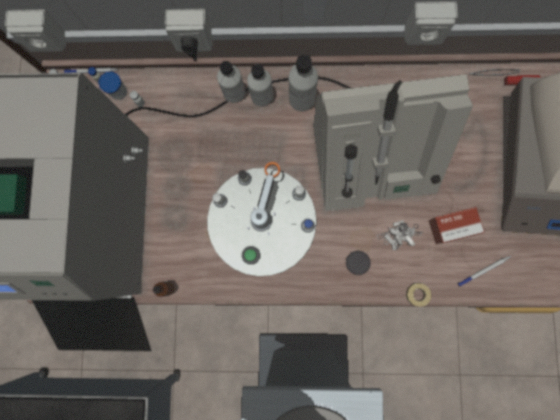

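View pics/scene0.png

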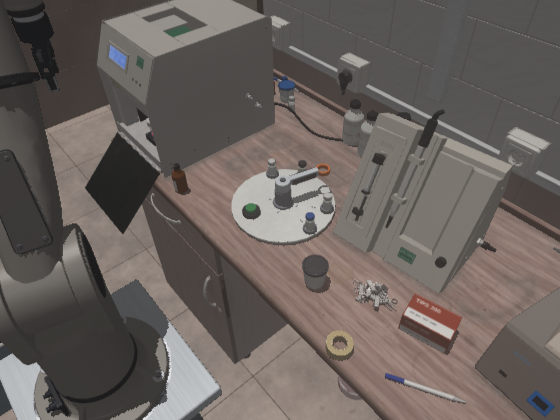

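The top view shows the deck centred near (262,221), key at (250,255), ring at (272,169), and the blue cap at (308,226), which looks like the −1.396 cup. I'll enlarge that area to measure it.

```bash
python3 - <<'E'
from h import *
z=load('top0'); im=z['im'][150:290,190:340,::-1]
cv2.imwrite('pics/top0c.png',cv2.resize(im,None,fx=5,fy=4.28 and 5,interpolation=cv2.INTER_CUBIC)[:600,:])
for n,u,v,h in [('hub',261,216,.089),('key',250.5,255,.03),('ring',272.5,169.5,.082),('blue',308,226,.06),('black',244,177,.06),('wa',220,199,.06),('wb',299,193,.06),('cup',358,262,.058),('drop',164,288,.085)]:
    print(n,pt(z,u,v).round(3),pt(z,u,v,h).round(3))
E
```

```text
hub [0.534 0.111 0.088] [0.534 0.111 0.089]
key [0.451 0.138 0.035] [0.451 0.139 0.03 ]
ring [0.658 0.09  0.013] [0.639 0.087 0.082]
blue [0.515 0.008 0.062] [0.515 0.008 0.06 ]
black [0.628 0.153 0.06 ] [0.628 0.153 0.06 ]
wa [0.577 0.207 0.061] [0.577 0.207 0.06 ]
wb [0.59  0.027 0.061] [0.59  0.027 0.06 ]
cup [ 0.435 -0.102  0.058] [ 0.435 -0.102  0.058]
drop [0.376 0.327 0.063] [0.377 0.32  0.085]
```

View pics/top0c.png

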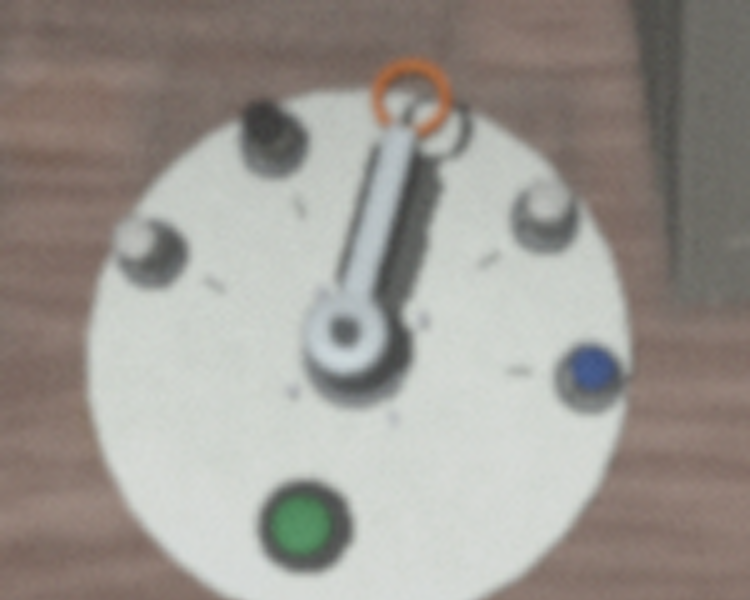

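The crop shows hub (345,333), ring (413,98), blue cap (592,369), white caps (547,197) and (135,240), black cap (262,115) and key (302,524). The blue vial is in the −1.396 cup, so I push on strip_left. Next I'll fit the reader pose.

```bash
cat >> h.py <<'E'
def c2p(x,y): return 190+(x+.5)/5-.5,150+(y+.5)/5-.5
E
python3 - <<'E'
from h import *
from scipy.optimize import least_squares
z=load('top0')
P=lambda x,y,h:pt(z,*c2p(x,y),h)[:2]
obs=[(P(345,333,.089),0,0),(P(592,369,.06),.11,-1.396),(P(547,197,.06),.11,-.663),(P(262,115,.06),.11,.663),(P(135,240,.06),.11,1.396),(P(302,524,.035),.085,np.pi)]
f=lambda p:np.concatenate([p[:2]+r*np.array([np.cos(a+p[2]),np.sin(a+p[2])])-o for o,r,a in obs])
s=least_squares(f,[.53,.11,0]);print(s.x,(s.fun.reshape(-1,2)*1000).round(1).tolist())
R=P(413,98,.082)-s.x[:2];print('ring r',np.hypot(*R),'angle world',np.arctan2(R[1],R[0]),'joint',np.arctan2(R[1],R[0])-s.x[2])
b=obs[1][0]-s.x[:2];print('blue world ang',np.arctan2(b[1],b[0]),'fit',s.x[2]-1.396)
zs=load('scene0')
# heights map of surroundings
for nm,q in(('top',z),('scene',zs)):
    v,u=np.mgrid[0:420,0:560];r=np.linalg.inv(q['K'])@np.stack([u.ravel(),v.ravel(),np.ones(u.size)]);X=(q['T'][:3,:3]@(r*q['d'].ravel())).T+q['T'][:3,3]
    m=(X[:,2]>.1)&(X[:,0]>.35)&(X[:,0]<.75)&(q['d'].ravel()>0)
    for ylo in np.arange(-.15,.4,.05):
        k=m&(X[:,1]>=ylo)&(X[:,1]<ylo+.05)
        if k.sum()>5: print(nm,round(ylo,2),k.sum(),'xmin',X[k,0].min().round(3),'zmax',X[k,2].max().round(3))
E
```

```text
[ 0.53389159  0.11638332 -0.27833772] [[0.8, 0.2], [1.5, -0.5], [-1.0, 0.0], [-2.6, -0.2], [1.8, 0.3], [-0.5, 0.2]]
ring r 0.11014333978042198 angle world -0.2653437868046672 joint 0.012993936940704998
blue world ang -1.6886124024091203 fit -1.674337723745372
top -0.15 2170 xmin 0.606 zmax 0.319
top -0.1 2526 xmin 0.575 zmax 0.277
top -0.05 1980 xmin 0.596 zmax 0.276
top 0.35 12249 xmin 0.36 zmax 0.34
scene -0.15 2753 xmin 0.605 zmax 0.32
scene -0.1 2135 xmin 0.574 zmax 0.275
scene -0.05 1110 xmin 0.596 zmax 0.274
scene 0.35 7911 xmin 0.358 zmax 0.339
```

```bash
python3 - <<'E'
from h import *
H={}
for f in('top0','scene0'):
    q=load(f);v,u=np.mgrid[0:420,0:560];r=np.linalg.inv(q['K'])@np.stack([u.ravel(),v.ravel(),np.ones(u.size)]);X=(q['T'][:3,:3]@(r*q['d'].ravel())).T+q['T'][:3,3]
    X=X[(q['d'].ravel()>0)&(X[:,2]<.6)]
    print(f);xs=np.arange(.1,.75,.05)
    print('  y\\x ',*[f'{x:5.2f}' for x in xs])
    for y in np.arange(.7,-.16,-.05):
        print(f'{y:5.2f}',*[f'{X[k,2].max():5.2f}' if (k:=(abs(X[:,0]-x)<.025)&(abs(X[:,1]-y)<.025)).any() else '  .  ' for x in xs])
    k=(X[:,2]>.1)&(X[:,0]>.56)&(X[:,0]<.66)&(X[:,1]<.05)&(X[:,1]>-.1); print('dev ymax',np.percentile(X[k,1],99))
q=ctrl.state()['qpos'];print(q)
E
```

```text
top0
  y\x   0.10  0.15  0.20  0.25  0.30  0.35  0.40  0.45  0.50  0.55  0.60  0.65  0.70
 0.70 -0.80 -0.81 -0.80 -0.80   .   -0.00   .     .     .     .     .     .     .  
 0.65 -0.80 -0.80 -0.09 -0.05 -0.00  0.02   .     .     .     .     .    0.15  0.05
 0.60 -0.80 -0.80 -0.09 -0.05  0.00  0.02   .     .     .     .     .     .     .  
 0.55 -0.80 -0.80 -0.09 -0.05  0.00  0.27  0.30   .    0.32  0.32  0.29  0.34  0.34
 0.50 -0.80 -0.80 -0.09 -0.05  0.00  0.27  0.34  0.34  0.34  0.32  0.34  0.34  0.34
 0.45 -0.80 -0.80 -0.09 -0.05  0.00  0.27  0.34  0.34  0.34  0.34  0.34  0.34  0.34
 0.40 -0.80 -0.80 -0.09 -0.05 -0.00  0.27  0.34  0.34  0.34  0.34  0.34  0.34  0.34
 0.35 -0.80 -0.80 -0.79 -0.80   .    0.09  0.09  0.01  0.01  0.01  0.01  0.01  0.01
 0.30 -0.80 -0.79 -0.80 -0.79   .    0.06  0.06  0.01  0.01  0.01  0.01  0.01  0.01
 0.25 -0.80 -0.80 -0.80 -0.80   .    0.01  0.01  0.02  0.02  0.02  0.06  0.01  0.01
 0.20 -0.71 -0.71 -0.80 -0.80   .    0.01  0.01  0.02  0.02  0.06  0.07  0.02  0.01
 0.15  0.01  0.00 -0.80 -0.80   .    0.01  0.02  0.04  0.09  0.09  0.05  0.06  0.01
 0
[... 1558 characters left out ...]
60  0.00 -0.80 -0.80 -0.80  0.00  0.02  0.04  0.09  0.09  0.06  0.06  0.00
 0.10  0.60  0.00 -0.80 -0.80 -0.80  0.00  0.02  0.03  0.09  0.09  0.09  0.08  0.00
 0.05  0.56  0.00   .   -0.80 -0.80  0.00  0.02  0.02  0.02  0.02  0.06  0.08  0.00
-0.00  0.30  0.00   .     .   -0.80  0.00  0.00  0.02  0.06  0.06  0.06  0.25  0.27
-0.05  0.02  0.00   .     .     .    0.01  0.00  0.06  0.00  0.10  0.21  0.25  0.27
-0.10  0.02  0.00   .     .     .    0.00  0.06  0.06  0.00  0.10  0.18  0.25  0.31
-0.15  0.00  0.00   .     .     .    0.00  0.06  0.06  0.01  0.02  0.15  0.24  0.32
dev ymax -0.023701283466325
[-75.40679304  27.37127918   1.28110608  89.17251814  -0.65832536
  63.55747882  -4.76046331]
```

Request:
servo_tool(series=[[0,0,-1,0,255],[0,0,-1,0,255],[0,0,-1,0,255],[0,0,-1,0,255],[0,0,-1,0,255],[-0.6,-0.735,0,0,255],[-0.6,-0.735,0,0,255],[-0.6,-0.735,0,0,255],[-0.6,-0.735,0,0,255],[-0.6,-0.735,0,0,255],[-0.6,-0.735,0,0,255],[-0.6,-0.735,0,0,255],[-0.6,-0.735,0,0,255],[-0.6,-0.735,0,0,255],[-0.6,-0.735,0,0,255]])

```text
t: 1.35
position: [0.3276, 0.3522, 0.4025]
tool_rot: [-179.0, -0.2, 159.9]
wrist_force: [-0.9, -0.7, -0.1]
grip_width: 0.0004
```

Request:
servo_tool(series=[[-0.88,-0.306,0,0,255],[-0.88,-0.306,0,0,255],[-0.88,-0.306,0,0,255],[-0.88,-0.306,0,0,255],[-0.88,-0.306,0,0,255],[-0.88,-0.306,0,0,255],[-0.88,-0.306,0,0,255],[-0.88,-0.306,0,0,255],[-0.88,-0.306,0,0,255],[-0.88,-0.306,0,0,255],[-0.88,-0.306,0,0,255],[-0.88,-0.306,0,0,255],[0,0,0,1,255],[0,0,0,1,255],[0,0,0,1,255],[0,0,0,1,255],[0,0,0,1,255],[0,0,0,1,255],[0,0,0,1,255],[0,0,0,1,255]])

```text
t: 3.02
position: [0.5962, 0.1145, 0.3953]
tool_rot: [-178.2, 0.4, 125.9]
wrist_force: [0.1, -0.2, -0.3]
grip_width: 0.0
```

Request:
servo_tool(series=[[0,0,0,1,255],[0,0,0,1,255],[0,0,0,1,255],[0,0,0,1,255],[0,0,0,1,255],[0,0,0,1,255],[0,0,0,1,255],[0,0,0,1,255],[0,0,0,1,255],[0,0,0,1,255],[0,0,0,1,255],[0,0,0,1,255],[0,0,0,1,255]])

```text
t: 4.1
position: [0.5924, 0.1148, 0.3888]
tool_rot: [-178.7, 2.2, 71.3]
wrist_force: [-0.3, 0.2, 0.4]
grip_width: -0.0002
```

Request:
servo_tool(series=[[0.5,-0.14,0,-0.4,255],[0.5,-0.14,0,-0.4,255],[0,0,0.9,0,255],[0,0,0.9,0,255],[0,0,0.9,0,255],[0,0,0.9,0,255],[0,0,0.9,0,255],[0,0,0.9,0,255],[0,0,0.9,0,255],[0,0,0,0,255]])

```text
t: 4.93
position: [0.5864, 0.1625, 0.1895]
tool_rot: [-178.4, 1.6, 77.5]
wrist_force: [-0.5, 1.0, -0.0]
grip_width: 0.0001
```

```bash
cat >> h.py <<'E'
from scipy.spatial.transform import Rotation as Ro
def tip():
    s=ctrl.state();R=Ro.from_euler('xyz',s['tool_rot'],degrees=True).as_matrix()
    print('t',s['t'],'tcp',np.round(s['position'],4),'rpy',np.round(s['tool_rot'],1),'F',np.round(s['wrist_force'],1))
    print('tip',(np.array(s['position'])+.022*R[:,2]).round(4)); return np.array(s['position']),R
def proj(p,X):
    c=np.linalg.inv(p['T'])@[*X,1]; c=p['mtx']@c[:3]; return (c[:2]/c[2]).round(1)
E
python3 - <<'E'
from h import *
tip(); im,d,p=grab('wrist','w1')
for n,X in dict(pivot=(.534,.1164,.089),ring=(.640,.0875,.082),blue=(.5225,.0069,.06),black=(.634,.158,.06)).items(): print(n,proj(p,X))
E
```

```text
t 4.9333 tcp [0.5864 0.1625 0.1895] rpy [-178.4    1.6   77.5] F [-0.5  1.  -0. ]
tip [0.5856 0.162  0.1675]
pivot [223.3 295.6]
ring [385.3 299.6]
blue [250.4 394.6]
black [354.8 195.5]
```

View pics/w1.png

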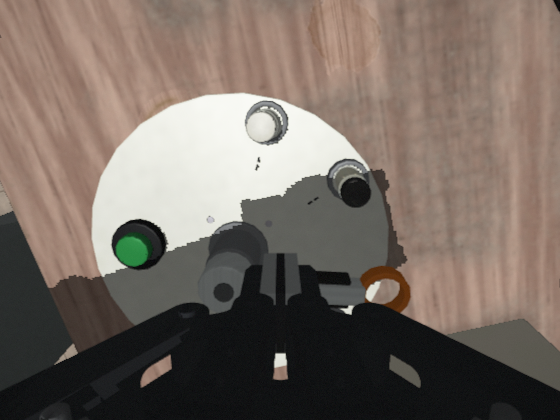

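The wrist view shows the hub top at (223,292), black cap (355,192), ring (386,288), and the closed fingers at (280,290) on the arm's left side. My projections agree to a few pixels. Descending now.

Request:
servo_tool(series=[[0,0.33,0,0.6,255],[0,0,0.8,0,255],[0,0,0.8,0,255],[0,0,0.8,0,255],[0,0,0.6,0,255],[0,0,0.2,0,255],[0,0,0,0,255]])

```text
t: 5.57
position: [0.6098, 0.1667, 0.1063]
tool_rot: [-179.7, 0.7, 75.0]
wrist_force: [-0.3, 0.4, 0.9]
grip_width: -0.0
```

```bash
cat > rel.py <<'E'
from h import *
p,R=tip(); t=p+.022*R[:,2]; q=t[:2]-[.534,.1164]; r=np.hypot(*q); a=np.arctan2(q[1],q[0])
yaw=np.arctan2(R[1,0],R[0,0])
print('tip r',r.round(4),'ang',a.round(3),'implied arm world angle at contact',(a-np.arcsin(.022/r)).round(3),'arm dir of tool',(yaw-np.pi/2).round(3),'tip x-offset along -x',(q@R[:2,0]).round(4),'radial',(q@R[:2,1]).round(4))
E
python3 rel.py
```

```text
t 5.5667 tcp [0.6098 0.1667 0.1063] rpy [-179.7    0.7   75. ] F [-0.3  0.4  0.9]
tip [0.6097 0.1665 0.0843]
tip r 0.0907 ang 0.585 implied arm world angle at contact 0.34 arm dir of tool -0.261 tip x-offset along -x 0.0679 radial 0.0602
```

Request:
servo_tool(series=[[-0.3,-0.3,0,0,255],[-0.2,-0.1,0.1,0,255],[0,0,0.2,0,255],[0,0,0,0,255]])

```text
t: 5.9
position: [0.6, 0.1569, 0.1036]
tool_rot: [179.8, 0.3, 75.0]
wrist_force: [-0.7, 0.6, 0.0]
grip_width: -0.0
```

```bash
python3 rel.py
```

```text
t 5.9 tcp [0.6    0.1569 0.1036] rpy [179.8   0.3  75. ] F [-0.7  0.6  0. ]
tip [0.6    0.1568 0.0816]
tip r 0.0774 ang 0.548 implied arm world angle at contact 0.26 arm dir of tool -0.261 tip x-offset along -x 0.056 radial 0.0534
```

Request:
servo_tool(series=[[-0.1,-0.15,0.25,0,255],[-0.1,-0.1,0.25,0,255],[0,0,0.2,0,255],[0,0,0,0,255]])

```text
t: 6.23
position: [0.5926, 0.1535, 0.0825]
tool_rot: [179.6, 0.1, 75.0]
wrist_force: [0.2, 0.6, 0.1]
grip_width: 0.0001
```

```bash
python3 rel.py
```

```text
t 6.2333 tcp [0.5926 0.1535 0.0825] rpy [1.796e+02 1.000e-01 7.500e+01] F [0.2 0.6 0.1]
tip [0.5927 0.1535 0.0605]
tip r 0.0694 ang 0.563 implied arm world angle at contact 0.24 arm dir of tool -0.261 tip x-offset along -x 0.051 radial 0.0472
```

Request:
servo_tool(series=[[-0.25,0,-0.1,0,255],[-0.25,0,0,0,255],[-0.2,0,0,0,255],[-0.1,0,0,0,255],[-0.1,0,0,0,255],[0,0,0,0,255]])

```text
t: 6.73
position: [0.5851, 0.1243, 0.0855]
tool_rot: [179.6, 0.1, 75.0]
wrist_force: [0.5, -0.0, 0.5]
grip_width: 0.0001
```

```bash
python3 rel.py
```

```text
t 6.7333 tcp [0.5851 0.1243 0.0855] rpy [1.796e+02 1.000e-01 7.500e+01] F [ 0.5 -0.   0.5]
tip [0.5852 0.1242 0.0635]
tip r 0.0518 ang 0.151 implied arm world angle at contact -0.288 arm dir of tool -0.262 tip x-offset along -x 0.0208 radial 0.0475
```

Request:
servo_tool(series=[[-0.1,0.04,0,0.75,255],[-0.1,0.04,0,0.75,255],[-0.1,0.04,0,0.75,255],[-0.1,0.04,0,0.75,255],[-0.1,0.04,0,0.75,255],[-0.1,0.04,0,0.75,255],[0,0,0,0,255]])

```text
t: 7.32
position: [0.5858, 0.1097, 0.0861]
tool_rot: [179.7, -0.4, 56.4]
wrist_force: [-0.1, -0.6, 0.3]
grip_width: -0.0002
```

```bash
python3 rel.py
```

```text
t 7.3167 tcp [0.5858 0.1097 0.0861] rpy [179.7  -0.4  56.4] F [-0.1 -0.6  0.3]
tip [0.5859 0.1098 0.0641]
tip r 0.0524 ang -0.127 implied arm world angle at contact -0.561 arm dir of tool -0.587 tip x-offset along -x 0.0232 radial 0.0469
```

Request:
servo_tool(series=[[-0.12,0.04,0,0.7,255],[-0.12,0.04,0,0.75,255],[-0.12,0.04,0,0.75,255],[-0.12,0.04,0,0.75,255],[-0.12,0.04,0,0.75,255],[-0.12,0.04,0,0.75,255],[-0.12,0.04,0,0.75,255],[-0.12,0.04,0,0.75,255],[-0.12,0.04,0,0.75,255],[-0.12,0.04,0,0.75,255],[0,0,0,0,255]])

```text
t: 8.23
position: [0.5737, 0.0834, 0.0877]
tool_rot: [180.0, -1.3, 26.6]
wrist_force: [0.1, 0.7, 0.3]
grip_width: -0.0001
```

```bash
python3 rel.py; python3 - <<'E'
from h import *
grab('top','top2');z=load('top2');cv2.imwrite('pics/top2c.png',cv2.resize(z['im'][150:290,190:340,::-1],None,fx=4,fy=4,interpolation=cv2.INTER_CUBIC))
E
```

```text
t 8.2333 tcp [0.5737 0.0834 0.0877] rpy [180.   -1.3  26.6] F [0.1 0.7 0.3]
tip [0.5741 0.0836 0.0657]
tip r 0.0518 ang -0.685 implied arm world angle at contact -1.123 arm dir of tool -1.106 tip x-offset along -x 0.0212 radial 0.0473
```

View pics/top2c.png

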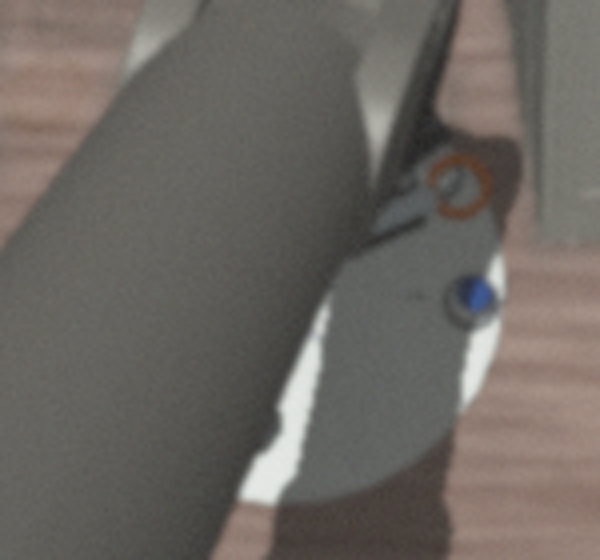

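The top view shows the ring at crop (460,186), above the white vial, and the blue cap at (480,294). Both stay visible while I push, so I can measure them as I go.

```bash
cat > meas.py <<'E'
from h import *
import sys
def meas(f):
    z=load(f); hsv=cv2.cvtColor(z['im'],cv2.COLOR_RGB2HSV); C=np.array([.534,.1164])
    m=(hsv[...,0]<16)&(hsv[...,0]>3)&(hsv[...,1]>150)&(hsv[...,2]>60); m[:150]=0;m[290:]=0;m[:,:190]=0;m[:,340:]=0
    b=(hsv[...,0]>100)&(hsv[...,0]<130)&(hsv[...,1]>110); b[:150]=0;b[290:]=0;b[:,:190]=0;b[:,340:]=0
    for n,k,h in(('ring',m,.080),('blue',b,.06)):
        ys,xs=np.nonzero(k)
        if len(xs)<6: print(n,'few',len(xs)); continue
        if n=='ring': (u,v),rad=cv2.minEnclosingCircle(np.stack([xs,ys],1).astype(np.float32))
        else: u,v,rad=xs.mean(),ys.mean(),0
        X=pt(z,u,v,h)[:2]-C; print(n,len(xs),round(u,1),round(v,1),'rad',round(rad,1),'xy',(X+C).round(4),'r',np.hypot(*X).round(4),'ang',np.arctan2(X[1],X[0]).round(3))
for f in sys.argv[1:]: print(f);meas(f)
E
python3 meas.py top0 top2
```

```text
top0
ring 7 270.5 165.0 rad 4.6 xy [0.6504 0.0915] r 0.119 ang -0.211
blue 27 308.0 223.4 rad 0 xy [0.5211 0.0076] r 0.1096 ang -1.689
top2
ring few 0
blue 26 309.1 223.4 rad 0 xy [0.521  0.0051] r 0.1121 ang -1.687
```

Request:
servo_tool(series=[[-0.12,0.05,0,0.75,255],[-0.12,0.05,0,0.75,255],[-0.12,0.04,0,0.75,255],[-0.12,0.04,0,0.75,255],[-0.12,0.04,0,0.75,255],[-0.12,0.04,0,0.75,255],[0,0,0,0,255]])

```text
t: 8.87
position: [0.5604, 0.0724, 0.0885]
tool_rot: [-179.6, -1.7, 9.3]
wrist_force: [-0.9, 0.6, -0.4]
grip_width: -0.0003
```

```bash
python3 rel.py; python3 -c "
from h import *
grab('top','top3')"; python3 meas.py top3
```

```text
t 8.8667 tcp [0.5604 0.0724 0.0885] rpy [-179.6   -1.7    9.3] F [-0.9  0.6 -0.4]
tip [0.561  0.0727 0.0665]
tip r 0.0514 ang -1.017 implied arm world angle at contact -1.46 arm dir of tool -1.409 tip x-offset along -x 0.0196 radial 0.0475
top3
ring few 0
blue few 0
```

```bash
python3 - <<'E'
from h import *
grab('scene','sc3')
z=load('top3');a=cv2.resize(z['im'][170:260,270:340,::-1],None,fx=6,fy=6,interpolation=cv2.INTER_CUBIC)
z=load('sc3');b=cv2.resize(z['im'][150:260,230:340,::-1],None,fx=4.909,fy=4.909,interpolation=cv2.INTER_CUBIC)[:540,:370]
cv2.imwrite('pics/m3.png',np.hstack([a,b]))
E
```

```text
(no output)
```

View pics/m3.png

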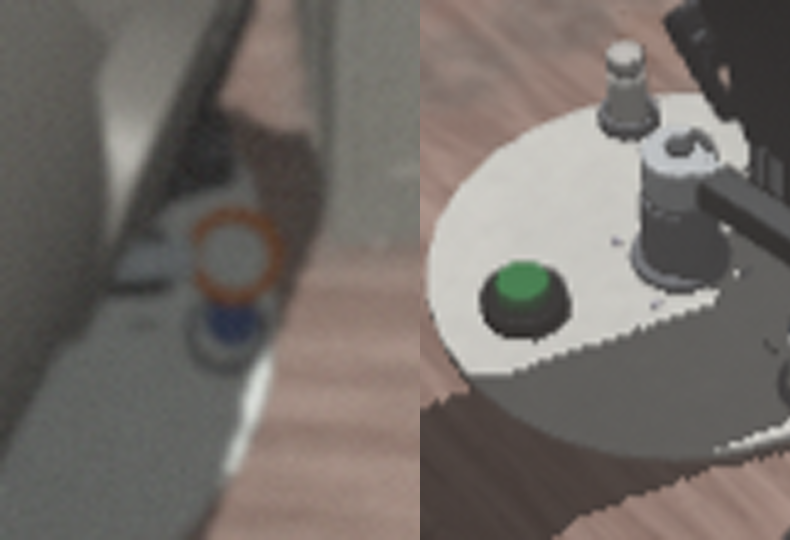

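```bash
cat > ra.py <<'E'
from h import *
import sys
u,v=map(float,sys.argv[1:3]); z=load('top0'); X=pt(z,u,v,.082)[:2]-[.534,.1164]
print('ring r',np.hypot(*X).round(4),'ang',np.arctan2(X[1],X[0]).round(4))
E
python3 ra.py 309.2 212.4; python3 ra.py 272.2 169.3
python3 - <<'E'
from h import *
z=load('top0');p={'mtx':z['K'],'T':z['T']}
for a in(-1.674,-1.689): print(a,proj(p,(.534+.11*np.cos(a),.1164+.11*np.sin(a),.082)))
E
```

```text
ring r 0.1111 ang -1.4942
ring r 0.1098 ang -0.2663
-1.674 [308.7 221.4]
-1.689 [308.6 222.1]
```

Request:
servo_tool(series=[[-0.03,0.03,0,0.9,255],[-0.06,0.03,0,0.8,255],[-0.06,0.03,0,0.7,255],[-0.06,0.02,0,0.6,255],[0,0,0,0,255]])

```text
t: 9.38
position: [0.5567, 0.0694, 0.0889]
tool_rot: [-179.2, -1.7, -2.3]
wrist_force: [0.2, 0.2, -0.1]
grip_width: 0.0001
```

```bash
python3 rel.py; cat > ring.py <<'E'
from h import *
import sys
grab('top',sys.argv[1]); z=load(sys.argv[1]); lab=cv2.cvtColor(z['im'],cv2.COLOR_RGB2LAB).astype(int)
m=((lab[...,1]-128>8)&(lab[...,2]-128>14)); s=lab[...,1]+lab[...,2]-256
# match against annulus of the ring (outer 18, inner 13 mm at z .082) swept over angle
best=[]
T=np.linalg.inv(z['T'])
sm=cv2.GaussianBlur(s.astype(np.float32),(0,0),.7)
def samp(a,r):
    c=np.array([.534+.11*np.cos(a),.1164+.11*np.sin(a)]);t=np.linspace(0,2*np.pi,60)
    X=np.stack([c[0]+r*np.cos(t),c[1]+r*np.sin(t),0*t+.08,0*t+1]);q=z['K']@(T@X)[:3];q=(q[:2]/q[2]).astype(np.float32)
    return cv2.remap(sm,q[:1],q[1:],cv2.INTER_LINEAR).mean()
A=np.arange(-2,.3,.005);S=[samp(a,.0155)-.5*samp(a,.007)-.5*samp(a,.023) for a in A]
i=int(np.argmax(S));print('ring ang',A[i].round(3),'score',round(S[i],1))
E
python3 ring.py top4
```

```text
t 9.3833 tcp [0.5567 0.0694 0.0889] rpy [-179.2   -1.7   -2.3] F [ 0.2  0.2 -0.1]
tip [0.5574 0.0697 0.0669]
tip r 0.0522 ang -1.107 implied arm world angle at contact -1.542 arm dir of tool -1.61 tip x-offset along -x 0.0252 radial 0.0458
ring ang -1.56 score 14.9
```

Request:
servo_tool(series=[[-0.06,0.02,0,0.3,255],[-0.06,0.02,0,0.3,255],[-0.05,0.01,0,0.3,255],[0,0,0,0,255]])

```text
t: 9.77
position: [0.5525, 0.0682, 0.0891]
tool_rot: [-179.1, -1.8, -5.7]
wrist_force: [1.0, 0.6, -0.7]
grip_width: -0.0001
```

```bash
python3 rel.py;python3 ring.py top5; python3 - <<'E'
import re
s=open('ring.py').read().replace("grab('top',sys.argv[1]); ",'')
import sys
for f in('top0','top3'): sys.argv=['',f]; exec(s)
E
```

```text
t 9.7667 tcp [0.5525 0.0682 0.0891] rpy [-179.1   -1.8   -5.7] F [ 1.   0.6 -0.7]
tip [0.5532 0.0685 0.0671]
tip r 0.0517 ang -1.19 implied arm world angle at contact -1.63 arm dir of tool -1.671 tip x-offset along -x 0.0239 radial 0.0458
ring ang -1.645 score 16.3
ring ang -0.26 score 26.4Traceback (most recent call last):
  File "<stdin>", line 4, in <module>
SyntaxError: source code string cannot contain null bytes
```

Request:
servo_tool(series=[[-0.03,0,0,0.1,255],[-0.03,0,0,0,255],[0,0,0,0,255]])

```text
t: 10.07
position: [0.5509, 0.0681, 0.0892]
tool_rot: [-179.1, -1.8, -6.1]
wrist_force: [0.6, -0.2, 0.3]
grip_width: -0.0002
```

```bash
python3 rel.py;python3 ring.py top6; python3 -c "
from h import *
z=load('top6');a=cv2.resize(z['im'][195:245,285:335,::-1],None,fx=11,fy=11,interpolation=cv2.INTER_CUBIC);cv2.imwrite('pics/m6.png',a)"
```

```text
t 10.0667 tcp [0.5509 0.0681 0.0892] rpy [-179.1   -1.8   -6.1] F [ 0.6 -0.2  0.3]
tip [0.5517 0.0683 0.0672]
tip r 0.0512 ang -1.219 implied arm world angle at contact -1.663 arm dir of tool -1.677 tip x-offset along -x 0.0226 radial 0.0459
ring ang -1.675 score 17.5
```

View pics/m6.png

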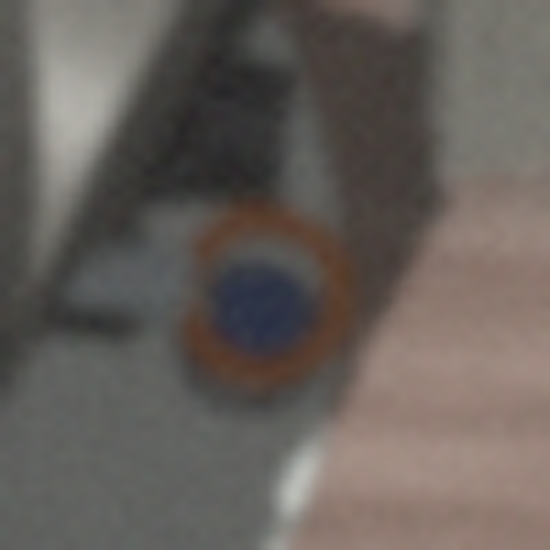

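The ring now encloses the blue cap: ring centre about (265,297) in the crop, blue about (263,310), nearly concentric allowing for parallax. I'll back off sideways, lift, and check with a clear view.

Request:
servo_tool(series=[[0.2,0,0,0,255],[0.3,0,0,0,255],[0.1,0,-0.4,0,255],[0,0,-0.8,0,255],[0,0,-0.8,0,255],[0,0,-0.8,0,255],[0,0,-0.8,0,255],[0,0,0,0,255]])

```text
t: 10.78
position: [0.5672, 0.0638, 0.2044]
tool_rot: [-179.3, -1.4, -6.1]
wrist_force: [0.8, 0.7, 1.0]
grip_width: 0.0001
```

```bash
python3 rel.py;python3 ring.py top7; python3 - <<'E'
from h import *
im,d,p=grab('wrist','w7');X=(.534,.1164,.089);print(proj(p,X))
for a in(-1.66,-1.675,-1.69): print(a,'ring',proj(p,(.534+.11*np.cos(a),.1164+.11*np.sin(a),.082)),'cap',proj(p,(.534+.11*np.cos(a),.1164+.11*np.sin(a),.06)))
cv2.imwrite('pics/w7b.png',im[:,:,::-1])
E
```

```text
t 10.7833 tcp [0.5672 0.0638 0.2044] rpy [-179.3   -1.4   -6.1] F [0.8 0.7 1. ]
tip [0.5677 0.064  0.1824]
tip r 0.0623 ang -0.999 implied arm world angle at contact -1.36 arm dir of tool -1.678 tip x-offset along -x 0.0391 radial 0.0485
ring ang -1.675 score 17.6
[212.5 269.6]
-1.66 ring [371.  264.1] cap [364.5 252.8]
-1.675 ring [370.9 266.3] cap [364.4 254.8]
-1.69 ring [370.7 268.5] cap [364.2 256.8]
```

View pics/w7b.png

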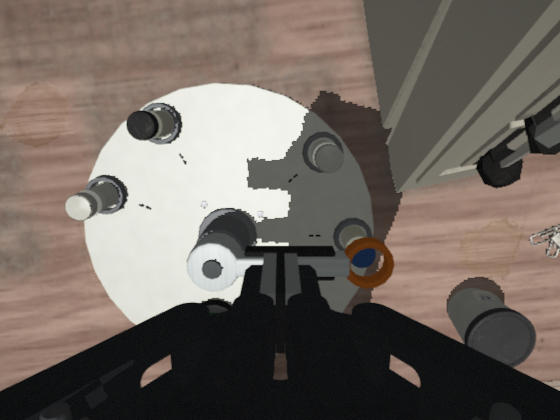

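```bash
python3 - <<'E'
from h import *
z=load('w7');a=cv2.resize(z['im'][215:305,325:415,::-1],None,fx=6,fy=6,interpolation=cv2.INTER_CUBIC);a=cv2.convertScaleAbs(a,alpha=1.6)
z=load('top0');b=cv2.resize(z['im'][195:245,285:335,::-1],None,fx=5,fy=5,interpolation=cv2.INTER_CUBIC)
z=load('top7');c=cv2.resize(z['im'][195:245,285:335,::-1],None,fx=5,fy=5,interpolation=cv2.INTER_CUBIC)
cv2.imwrite('pics/m7.png',np.hstack([a,np.vstack([b,c,np.zeros((40,250,3),np.uint8)])]))
E
```

```text
(no output)
```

View pics/m7.png

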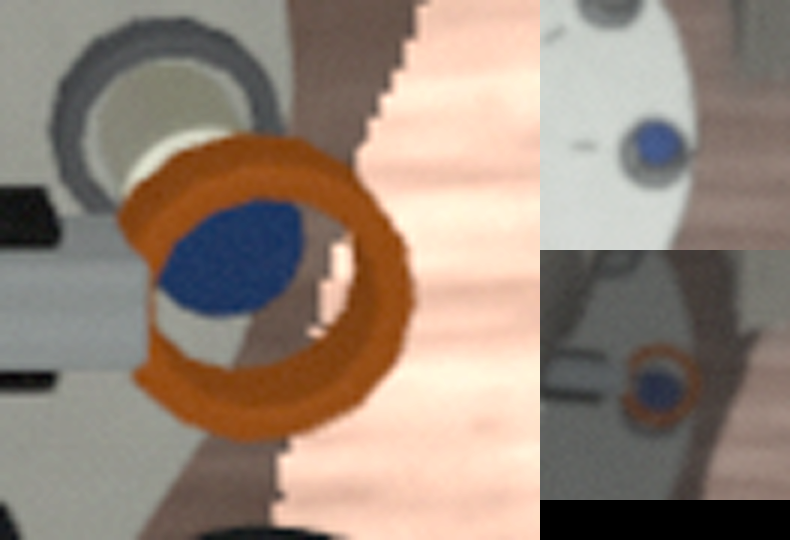

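The wrist crop shows the ring's top face centred near (257,285) and the cap near (218,231), with slight under-travel suggested. I'll fit both silhouettes numerically.

```bash
cat > fit.py <<'E'
from h import *
import sys
from scipy.optimize import minimize
def fit(f,S=4):
    z=load(f);im=cv2.resize(z['im'],None,fx=S,fy=S,interpolation=cv2.INTER_CUBIC).astype(int);R,G,B=im[...,0],im[...,1],im[...,2]
    org=(R-B>35)&(R>1.45*G)&(R-B>.6*R);blu=(B-R>18)&(B>1.25*R)
    Ti=np.linalg.inv(z['T']);t=np.linspace(0,2*np.pi,72)
    def pr(x,y,r,h):
        X=np.stack([x+r*np.cos(t),y+r*np.sin(t),0*t+h,0*t+1]);q=z['K']@(Ti@X)[:3];return ((q[:2]/q[2]+.5)*S-.5).T
    def fill(P):
        m=np.zeros(org.shape,np.uint8);cv2.fillPoly(m,[np.round(P*16).astype(np.int32)],1,shift=4);return m>0
    hull=lambda P:cv2.convexHull(P.astype(np.float32))[:,0]
    c0=np.array([.534+.11*np.cos(-1.675),.1164+.11*np.sin(-1.675)])
    roi=fill(pr(*c0,.03,.07))
    bore=lambda p:fill(pr(*p,.013,.082))&fill(pr(*p,.013,.07))
    ringm=lambda p:fill(hull(np.vstack([pr(*p,.018,.07),pr(*p,.018,.082)])))&~bore(p)
    iou=lambda a,b:(a&b).sum()/max(1,(a|b).sum())
    opt=lambda g:min((minimize(g,c0+d,method='Nelder-Mead',options=dict(initial_simplex=c0+d+np.array([[0,0],[.003,0],[0,.003]]),xatol=2e-5,fatol=1e-5)) for d in(np.zeros(2),np.array([-.002,.002]),np.array([.002,0]))),key=lambda s:s.fun)
    a=opt(lambda p:-iou(ringm(p)&roi,org&roi)); bm=bore(a.x)
    b=opt(lambda p:-iou(fill(pr(*p,.011,.06))&bm,blu&roi))
    print(f,'iou',round(-a.fun,2),round(-b.fun,2),'ring',a.x.round(4),'cap',b.x.round(4),'d mm',((b.x-a.x)*1000).round(2))
    for n,p in(('ring',a.x),('cap',b.x)): q=p-[.534,.1164];print(n,'r',np.hypot(*q).round(4),'ang',np.arctan2(q[1],q[0]).round(4))
for f in sys.argv[1:]: fit(f)
E
python3 fit.py w7 top7 top6
```

```text
w7 iou 0.72 0.9 ring [0.5233 0.0086] cap [0.5239 0.0094] d mm [0.6  0.71]
ring r 0.1083 ang -1.67
cap r 0.1075 ang -1.6652
top7 iou 0.0 0.52 ring [0.5226 0.007 ] cap [0.518  0.0091] d mm [-4.58  2.07]
ring r 0.11 ang -1.675
cap r 0.1085 ang -1.719
top6 iou 0.0 0.49 ring [0.5226 0.007 ] cap [0.5177 0.0079] d mm [-4.89  0.95]
ring r 0.11 ang -1.675
cap r 0.1097 ang -1.7202
```

Request:
servo_tool(series=[[-0.5,-0.25,0,0,255],[-0.7,-0.35,0,0,255],[-0.7,-0.35,0,0,255],[-0.7,-0.35,0,0,255],[-0.6,-0.35,0,0,255],[-0.4,-0.2,0,0,255],[-0.2,-0.1,0,0,255],[0,0,0,0,255]])

```text
t: 11.55
position: [0.4496, 0.136, 0.1938]
tool_rot: [-179.7, -0.6, -6.2]
wrist_force: [0.4, -0.1, -0.4]
grip_width: 0.0001
```

```bash
python3 - <<'E'
from h import *
p,R=tip(); K=np.array([.452,.1395]);t=p+.022*R[:,2]
print('to key tool dx dy',(R[:2,:2].T@(K-t[:2])/.03).round(3),'tool z',R[:,2].round(4))
im,d,q=grab('wrist','w8'); im2,_,_=grab('top','top8')
print('key proj',proj(q,(*K,.035)),'blue',proj(q,(.523,.007,.06)),'ring',proj(q,(.523,.007,.082)))
a=im[:,:,::-1];print(a.shape)
b=cv2.resize(im2[190:250,280:340,::-1],(420,420),interpolation=cv2.INTER_CUBIC)
a=cv2.resize(a,(380,285));c=np.zeros((420,380,3),np.uint8);c[:285]=a
cv2.imwrite('pics/m8.png',np.hstack([b,c]))
E
python3 fit.py w8; python3 ring.py top8b
```

```text
t 11.55 tcp [0.4496 0.136  0.1938] rpy [-179.7   -0.6   -6.2] F [ 0.4 -0.1 -0.4]
tip [0.4499 0.136  0.1718]
to key tool dx dy [ 0.058 -0.122] tool z [ 0.0101  0.0035 -0.9999]
key proj [277.  196.3] blue [467.7  78. ] ring [485.8  74.9]
(420, 560, 3)
w8 iou 0.69 0.94 ring [0.5228 0.009 ] cap [0.5217 0.0109] d mm [-1.12  1.91]
ring r 0.108 ang -1.6749
cap r 0.1062 ang -1.6873
ring ang -1.675 score 38.8
```

View pics/m8.png

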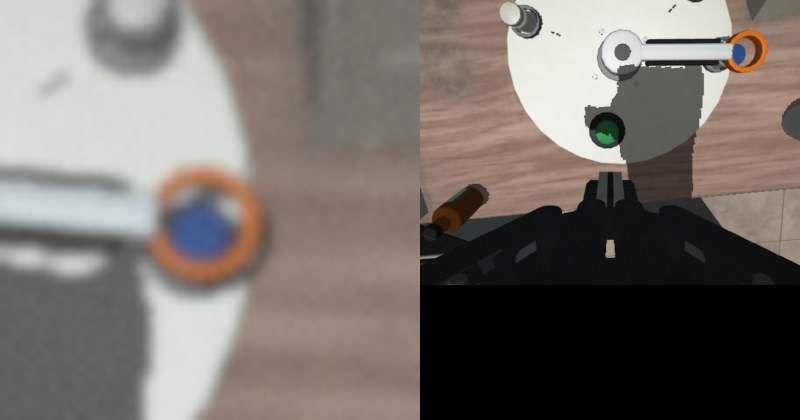

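The ring is concentric with the blue cap (top crop: ring (208,227), cap (202,230), parallax explains the rest). The key shows at about (274,192) in the wrist frame. I'll check the key and housing heights before pressing.

```bash
python3 - <<'E'
from h import *
for f in('w8','top8'):
    q=load(f);v,u=np.mgrid[0:420,0:560];r=np.linalg.inv(q['K'])@np.stack([u.ravel(),v.ravel(),np.ones(u.size)]);X=(q['T'][:3,:3]@(r*q['d'].ravel())).T+q['T'][:3,3]
    c=q['im'].reshape(-1,3).astype(int);g=(c[:,1]>1.5*c[:,0])&(c[:,1]>1.3*c[:,2])&(c[:,1]>40)&(np.hypot(X[:,0]-.452,X[:,1]-.139)<.04)
    if g.sum()>5: print(f,g.sum(),'green med',np.median(X[g],0).round(4),'ext',(X[g].min(0)+X[g].max(0)).round(3)/2,np.percentile(X[g,2],[5,95]).round(4))
    rr=np.hypot(X[:,0]-.452,X[:,1]-.1395)
    for lo in range(0,32,4):
        k=(rr>=lo/1e3)&(rr<(lo+4)/1e3)&(X[:,2]>0)&(X[:,2]<.06)
        if k.any(): print(lo,np.percentile(X[k,2],[10,50,90]).round(4))
E
python3 fit.py top8
```

```text
w8 959 green med [0.4528 0.1409 0.0328] ext [0.4515 0.1415 0.0285] [0.0297 0.0343]
0 [0.0323 0.0331 0.0339]
4 [0.0323 0.0331 0.0339]
8 [0.0321 0.033  0.0341]
12 [0.0224 0.0245 0.0327]
16 [0.0222 0.0231 0.024 ]
20 [0.0104 0.0152 0.0231]
24 [0.0101 0.0111 0.0119]
28 [0.0102 0.0111 0.012 ]
16 [0.0239 0.0248 0.0263]
20 [0.0119 0.014  0.0249]
24 [0.0112 0.013  0.0155]
28 [0.0103 0.0137 0.0154]
top8 iou 0.02 0.73 ring [0.5232 0.0079] cap [0.5202 0.0079] d mm [-2.94  0.04]
ring r 0.109 ang -1.6702
cap r 0.1093 ang -1.697
```

Request:
servo_tool(series=[[0.05,-0.15,0,0,255],[0,0,0.6,0,255],[0,0,0.8,0,255],[0,0,0.8,0,255],[0,0,0.8,0,255],[0,0,0.4,0,255],[0,0,0.2,0,255],[0,0,0,0,255]])

```text
t: 12.37
position: [0.4645, 0.138, 0.0826]
tool_rot: [-179.7, -1.1, -6.7]
wrist_force: [-0.0, 0.3, 0.3]
grip_width: -0.0
```

```bash
cat > key.py <<'E'
from h import *
p,R=tip(); t=p+.022*R[:,2]
print('to key tool dx dy units',(R[:2,:2].T@(np.array([.4525,.140])-t[:2])/.03).round(3))
E
python3 key.py
```

```text
t 12.3667 tcp [0.4645 0.138  0.0826] rpy [-179.7   -1.1   -6.7] F [-0.   0.3  0.3]
tip [0.4649 0.1381 0.0606]
to key tool dx dy units [-0.418 -0.015]
```

Request:
servo_tool(series=[[-0.25,0,0,0,255],[-0.18,0,0.1,0,255],[-0.05,0,0.3,0,255],[0,0,0,0,255]])

```text
t: 12.7
position: [0.4513, 0.1397, 0.0713]
tool_rot: [-179.6, -1.3, -6.7]
wrist_force: [-0.4, -0.6, 0.5]
grip_width: -0.0001
```

```bash
python3 key.py
```

```text
t 12.7 tcp [0.4513 0.1397 0.0713] rpy [-179.6   -1.3   -6.7] F [-0.4 -0.6  0.5]
tip [0.4518 0.1398 0.0493]
to key tool dx dy units [ 0.023 -0.008]
```

Request:
servo_tool(series=[[0,0,0.25,0,255],[0,0,0.25,0,255],[0,0,0.1,0,255],[0,0,0.1,0,255]])

```text
t: 13.03
position: [0.4524, 0.1408, 0.0496]
tool_rot: [-179.5, -1.4, -6.7]
wrist_force: [-6.5, -1.4, 31.6]
grip_width: -0.0002
```

Request:
servo_tool(series=[[0,0,0.1,0,255],[0,0,0.1,0,255]])

```text
t: 13.2
position: [0.4528, 0.1406, 0.0485]
tool_rot: [-178.9, -1.1, -6.9]
wrist_force: [-25.4, -2.7, 91.3]
grip_width: 0.0003
```

The key is hard against its stop (force jumped to 91 N), so I'm lifting off at once.

Request:
servo_tool(series=[[0,0,-0.2,0,255],[0,0,-0.4,0,255],[0,0,-0.7,0,255],[0,0,-0.9,0,255],[0,0,-0.9,0,255],[0,0,-0.9,0,255],[0,0,-0.5,0,255],[0,0,0,0,255],[0,0,0,0,255]])

```text
t: 13.95
position: [0.4514, 0.1363, 0.1902]
tool_rot: [-178.6, -1.0, -7.2]
wrist_force: [-0.6, -0.7, -0.7]
grip_width: -0.0005
```

```bash
python3 key.py; python3 ring.py top9; python3 - <<'E'
from h import *
im,d,q=grab('wrist','w9');im2=load('top9')['im']
v,u=np.mgrid[0:420,0:560];z=load('w9');r=np.linalg.inv(z['K'])@np.stack([u.ravel(),v.ravel(),np.ones(u.size)]);X=(z['T'][:3,:3]@(r*z['d'].ravel())).T+z['T'][:3,3]
k=(np.hypot(X[:,0]-.452,X[:,1]-.14)<.01)&(X[:,2]<.05);print('key top z',np.median(X[k,2]),k.sum())
b=cv2.resize(im2[190:250,280:340,::-1],(420,420),interpolation=cv2.INTER_CUBIC)
c=np.zeros((420,380,3),np.uint8);c[:285]=cv2.resize(im[:,:,::-1],(380,285));cv2.imwrite('pics/m9.png',np.hstack([b,c]))
E
python3 fit.py w9
```

```text
t 13.95 tcp [0.4514 0.1363 0.1902] rpy [-178.6   -1.    -7.2] F [-0.6 -0.7 -0.7]
tip [0.4519 0.1368 0.1682]
to key tool dx dy units [ 0.008 -0.108]
ring ang -1.675 score 38.9
key top z 0.03319562488533945 511
w9 iou 0.69 0.93 ring [0.5227 0.009 ] cap [0.5216 0.0109] d mm [-1.13  1.89]
ring r 0.108 ang -1.6753
cap r 0.1062 ang -1.6877
```

View pics/m9.png

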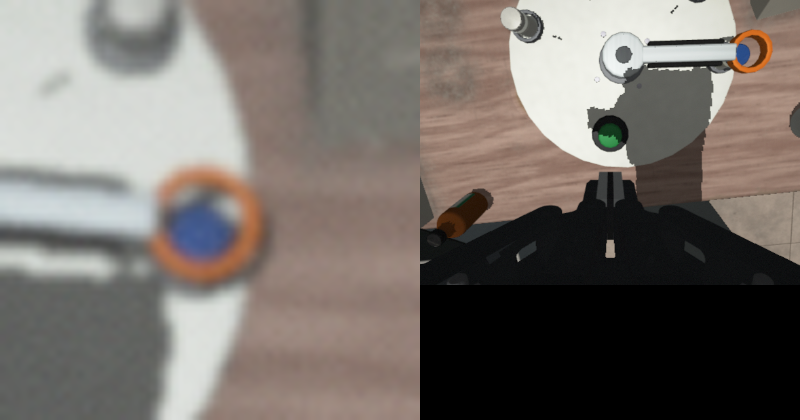

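The ring is still over the blue cap (ring (208,227), cap (202,230)) with the angle unchanged. The key is back at its original height, and the gripper is clear of everything. Handing in.

```bash
python3 -c "
from workcell import ctrl
print(ctrl.sign_off())"
```

```text
the job is handed in; nothing more can be done
None
```

I pushed the swing arm round by its left strip with the closed fingertips until the ring was over the blue-capped vial. Then I pressed the green key to its stop, let it come up again, and handed in at about 14 s.

**Arm position:** The ring measured -1.675 rad (world) both before and after the press, so pressing the key did not move it. Camera estimates of how far it sits off the cap, along its swing, range from about 0 to 1.5 mm. The wrist and top views disagree by about that much. One fit, of the ring's colour in the top view, failed outright, so I disregarded it.

**Key:** After release its top reads 33.2 mm, against 33.1 mm before the press, so it came back up. It was only pressed once the ring was in place.

**Force:** I pressed harder than planned. The wrist force peaked at a measured 91 N against the stop, below the 120 N limit and far above the 5 N needed.

**Surroundings:** I saw no disturbance of the vials or other items in the last pictures, but they did not show every item. I did not measure the vials' positions again. The gripper ended clear of everything, with wrist force near zero.

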